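# Try the brass carburettor float

### The job

Three carburettors stand upside down on the bench with their bowls off. With the fingertips press the brass float gently all the way down to its stop, hold it down for at least a second, then let it spring back up and draw the hand well clear of it. Do not push, tip or lift its carburettor, do not press hard, and leave the black and white floats, their carburettors and everything else on the bench alone.

Things in the scene. Friction and masses are not known exactly. Their poses are not given: they have to be found in the camera images.
- brass_carb: Upside-down aluminium carburettor (about 0.9 kg, loose, 96 x 66 mm), bowl off. Origin: centre of underside; z up, x along the air tube. Its flange (86 x 62 mm) lies 62 mm above the bench; above it a brass-coloured float on a hinge
- brass_float_top (a point): middle of the top of the brass float, a rounded block 44 x 30 x 13 mm (carburettor's x, y, z). At rest its top is 90 mm above the bench, the highest part; this point is at x = +4, y = 0 mm on the carburettor and sinks 10 mm when fully down; pivot pin along y at x = -32, z = 79 mm
- brass_float (a joint): angle of the brass float: 0 = up (rest), 0.28 rad = fully down on its stop; a light spring lifts it: about 0.5 N at its middle starts it moving and 2 N (up to 4 N nearer the pivot) holds it fully down; beyond that the stop is rigid. As the float tilts, the fingertips bear on it nearer the pivot, so the fingertips may need only 6 to 10 mm of travel
- black_carb: leave alone. Upside-down aluminium carburettor (about 0.9 kg, loose, 96 x 66 mm), bowl off. Origin: centre of underside; z up, x along the air tube. Its flange (86 x 62 mm) lies 62 mm above the bench; above it a black plastic float on a hinge
- black_float_top (a point): middle of the top of the black float, a rounded block 44 x 30 x 13 mm (carburettor's x, y, z). At rest its top is 90 mm above the bench, the highest part; this point is at x = +4, y = 0 mm on the carburettor and sinks 10 mm when fully down; pivot pin along y at x = -32, z = 79 mm
- black_float (a joint): angle of the black float: 0 = up (rest), 0.28 rad = fully down on its stop; leave alone
- white_carb: leave alone. Upside-down aluminium carburettor (about 0.9 kg, loose, 96 x 66 mm), bowl off. Origin: centre of underside; z up, x along the air tube. Its flange (86 x 62 mm) lies 62 mm above the bench; above it a white plastic float on a hinge
- white_float_top (a point): middle of the top of the white float, a rounded block 44 x 30 x 13 mm (carburettor's x, y, z). At rest its top is 90 mm above the bench, the highest part; this point is at x = +4, y = 0 mm on the carburettor and sinks 10 mm when fully down; pivot pin along y at x = -32, z = 79 mm
- white_float (a joint): angle of the white float: 0 = up (rest), 0.28 rad = fully down on its stop; leave alone
- spray_can: leave alone: loose red spray can with white cap, 52 mm across, 130 mm tall, standing; origin at the centre of its underside
- screwdriver: leave alone: loose screwdriver with orange handle, 170 mm long, lying on the bench along its own x; origin under its middle
- float_bowl: leave alone: loose open aluminium float bowl, 56 mm across, 32 mm tall; origin at the centre of its underside
- socket: leave alone: loose steel wrench socket, 26 mm across, 36 mm tall, standing; origin at the centre of its underside
Things that resemble listed ones, but are neither listed nor needed, are in the scene too. Leave any purple look-alike of the brass_carb alone.

How it is judged:
On the way, in this order (a step that is already met when the one before it is completed fails the run):
1. the brass float is pressed down to its stop by the fingers and held for a second (value of joint brass_float above 0.23 rad and contact force between the fingers and brass_carb above 0.3 N), for 0.9 s.
2. the brass float has sprung back up (value of joint brass_float below 0.03 rad), for 0.2 s.
At the end, for the whole second after the job is handed in: Brass float back up (under 0.03 rad); hand over 80 mm from it; its carburettor upright (within 0.1 rad), at rest, moved under 10 mm; other floats up (under 0.06 rad), their carburettors moved under 8 mm; can, screwdriver, bowl and socket moved under 10 mm (value of joint brass_float below 0.03 rad and distance between the grasp point and brass_float_top above 0.08 m and distance of each of brass_carb, spray_can, screwdriver, float_bowl, socket from where it was at the start of the episode below 0.01 m and angle between brass_carb's own z axis and vertical below 0.1 rad and linear speed of brass_carb below 0.02 m/s and value of joint each of black_float, white_float below 0.06 rad and distance of each of black_carb, white_carb from where it was at the start of the episode below 0.008 m); the robot touches nothing.
It fails at once if the carburettor or its float is pressed hard (over 20 N) (contact force between any of the arm, the fingers and brass_carb above 20 N).
It fails at once if the carburettor with the brass float is pushed along more than 10 mm, tipped or lifted (distance of brass_carb from where it was at the start of the episode above 0.01 m or angle between brass_carb's own z axis and vertical above 0.1 rad).
It fails at once if the carburettor with the black float is touched or moved, or its float is pressed (contact force between any of the arm, the fingers and black_carb above 0.5 N or distance of black_carb from where it was at the start of the episode above 0.008 m or value of joint black_float above 0.06 rad).
It fails at once if the carburettor with the white float is touched or moved, or its float is pressed (contact force between any of the arm, the fingers and white_carb above 0.5 N or distance of white_carb from where it was at the start of the episode above 0.008 m or value of joint white_float above 0.06 rad).
It fails at once if another thing on the bench is moved more than 10 mm (distance of any of spray_can, screwdriver, float_bowl, socket from where it was at the start of the episode above 0.01 m).
It also fails if it takes over 35 s, if anything falls off the work surface, if the arm or the gripper's body presses on something with over 40 N, if the wrist force passes 120 N, or if a joint passes its speed limit or range.

### The arm

A 6-joint arm with a two-finger parallel gripper is mounted at the origin on the work surface. World frame = base frame: x ahead of the robot, y to its left, z up, the work surface at z = 0. Lengths are in m, angles in rad, forces in N, time in s.
With the tool pointing down it reaches from about 0.35 to 0.925 m from the base axis. Payload 6.4 kg.
Tool frame: the origin (TCP) lies on the centre line of the jaws, within the pads' length; the fingertips stand 8 mm ahead of it and the grasp point (between the pads) lies 11 mm behind it (manip.tip_reach is the x of the fingertips in the tool frame, in m); x points along the fingers, z is the direction in which the jaws open and shut, and the axes are right-handed (so a half turn about x gives the same grasp; the last joint's range is limited). The gripper opens to 94 mm and grips with 3 to 60 N. Pads are 16 mm wide; open, the fingers measure 119 mm over their backs; the gripper's body (75 mm by 177 mm) begins 78 mm behind the grasp point.
Start: joints at [1.138, 0.245, 1.558, -0, 1.339, -0.174], TCP at [0.166, 0.628, 0.213] pointing down, gripper open.
Joint ranges: [-3.13, 3.13], [-1.02, 2.26], [0.13, 2.54], [-0.95, 4.09], [0.21, 2.88], [-2.74, 2.74]. Speed limits (rad/s): [2.57, 2.57, 3.14, 3.14, 3.14, 3.14].

### API

Orientations are given as a 3x3 rotation matrix whose columns are the frame's x, y, z axes.
In Python, from rig import manip, vision gives the robot as it stands. The module is installed in compiled form; this text tells all that it offers.
- The arm moves only by the tool carry_out, never from a script. Its argument "moves" is a list of rows, each an object with "linear": the shift along the world's x, y, z in cm, a list of three; "twist": the turn about the world's z in rad; "grip": the closure in counts, from 0 (fully open) to 255 (shut). In form: [{"linear": [x, y, z], "twist": twist, "grip": grip}, ...]. A call has 1 to 8 rows; each row is the pose to reach, as a shift and turn from the pose commanded when the call began; what a row does not reach only later rows make up. A row lasts 1/8 s, in which the tool goes at most 62.5 mm and 10.7 degrees, less where a joint would pass 70% of its speed; a pose out of reach is approached as far as the arm can. A call with a gripper value outside its range is refused whole. The fingers move at their own pace and stop on an object; the grip force is fixed at half the most. Time passes only in rows, so rows that repeat a pose let the fingers close. It gives the time, the measured TCP pose, the force and the opening at its end, in the units of the state.
- manip.state(): the state, without advancing time (a new reading comes with each control period).
- vision.capture(name): name is "scene" or "top" or "wrist"; returns (picture, depth): 420x560x3 uint8, red, green, blue; 420x560 float32, m along the optical axis (not along the pixel's ray), 0 where there is no reading.
- vision.camera_model(name): a dict with "fx", "fy", "cx", "cy" (pixels), "k1" (the pictures are not rectified: a ray, as slopes to the right and down, at radius r is drawn at 1 + k1 r^2 times it, then the intrinsics apply), "view" (4x4, takes a point from world to camera coordinates). Camera axes: x right, y down, z forward; pixel columns grow to the right and rows downward; lengths in m; the calibration is good to about 2 mm. A picture is of the moment at which its call begins: read the wrist's pose just before it. camera_model takes no time and is no camera call; for the wrist camera it gives the pose at the moment of the call.
- manip.job_done(): hands the job in, once; it reports no verdict.
The state is a dict: "t": time; "joint_positions": joint angles; "qvel": joint speeds; "tau": joint torques, N m; "position": TCP position; "ee_rot": TCP orientation; "ft_force": force on the tool from outside, world axes, zero at the start; "torque": the same for the moment, N m; "opening": finger opening in m.
Only numpy, scipy, OpenCV 4.12 (cv2) and the standard library are available. Lean on these libraries where they do the work, as an engineer would, in place of code of your own. Each camera call takes 0.05 s, during which the arm holds its last target. There are 200 camera calls.

## Working session

There is one attempt and no reset: what is moved stays moved. The work goes in short steps, Python scripts to look and compute and a tool call to move; the robot and the scene stay as the last step left them, time stands still between calls to the robot, and variables do not carry over. Pictures are saved under pics/ and viewed, about 8 in all and at most 12, crops included, and the job is handed in when it is done.

Besides the shell and the picture viewer there is one more tool, called after "Call:" by a JSON object that holds its "name" and its "arguments". carry_out: Moves the arm, as the interface text tells. Its arguments: {"type":"object","properties":{"moves":{"type":"array","items":{"type":"object","properties":{"linear":{"type":"array","items":{"type":"number"}},"twist":{"type":"number"},"grip":{"type":"number"}}}}},"required":["moves"]}

```bash
mkdir -p pics
cat > h.py <<'E'
import numpy as np, cv2
from rig import manip, vision
def grab(name):
    m=vision.camera_model(name); p,d=vision.capture(name); np.savez(name+'.npz',p=p,d=d,**{k:np.array(m[k]) for k in m})
    return p,d,m
def cloud(d,m):
    K=np.array([[m['fx'],0,m['cx']],[0,m['fy'],m['cy']],[0,0,1.]])
    v,u=np.indices(d.shape); uv=np.stack([u,v],-1).reshape(-1,1,2).astype(float)
    n=cv2.undistortPoints(uv,K,np.array([m['k1'],0,0,0.])).reshape(*d.shape,2)
    P=np.dstack([n*d[...,None],d]); T=np.linalg.inv(m['view'])
    return P@T[:3,:3].T+T[:3,3]
E
python3 - <<'E'
from h import *
for n in('top','scene'):
    p,d,m=grab(n); cv2.imwrite(f'pics/{n}1.png',p[...,::-1])
s=manip.state(); print(s['t'],s['position'],s['ee_rot'],s['ft_force'],s['opening'],manip.tip_reach)
E
```

```text
0.1 [0.16612953 0.62786531 0.21246949] [[-6.99322172e-04 -9.66694013e-01  2.55933968e-01]
 [-1.56201271e-03  2.55934774e-01  9.66692791e-01]
 [-9.99998536e-01  2.76257592e-04 -1.68896920e-03]] [-0.42022319  0.36546527  0.2664838 ] 0.09395247570935328 0.008
```

View pics/top1.png

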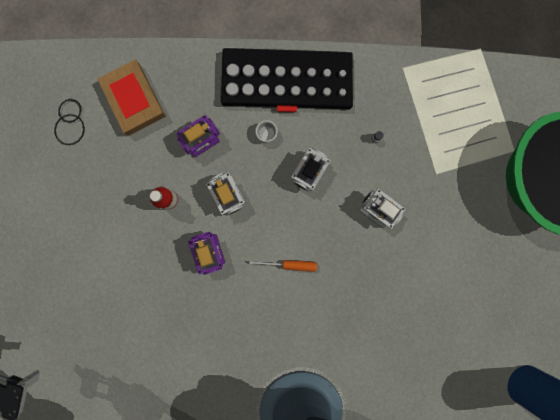

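View pics/scene1.png

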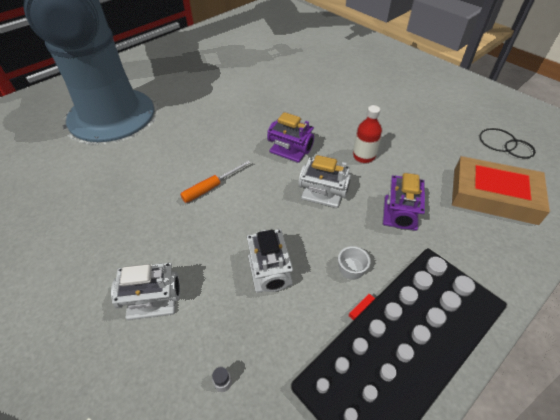

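The top view shows the aluminium carburettor with the brass float at about (225,193). Purple decoys are at (199,135) and (206,253), the can is at (163,197), black is at (311,170) and white at (383,209). Next I'll measure the brass float.

Run:
```python
from h import *
for n in ('top',):
    z=np.load(n+'.npz'); P=cloud(z['d'],z); hsv=cv2.cvtColor(z['p'],cv2.COLOR_RGB2HSV)
    w=np.zeros(z['d'].shape,bool); w[165:220,200:250]=1
    m=w&(hsv[...,0]>10)&(hsv[...,0]<28)&(hsv[...,1]>120)&(hsv[...,2]>90)&(P[...,2]>.078)&(z['d']>0)
    q=P[m]; print(m.sum(),q.mean(0),np.median(q[:,2]),q.min(0),q.max(0))
    print('rect',cv2.minAreaRect((q[:,:2]*1000).astype(np.float32)))
    fl=w&(P[...,2]>.045)&(P[...,2]<.2); f=P[fl]; print('carb',cv2.minAreaRect((f[:,:2]*1000).astype(np.float32)))
    for nm,(u,v) in dict(can=(157,195),p1=(199,132),p2=(206,253),bowl=(266,131),black=(311,170)).items():
        a=P[v-14:v+14,u-14:u+14].reshape(-1,3); a=a[a[:,2]>.02]; print(nm,a.mean(0).round(3),a.min(0).round(3),a.max(0).round(3))
c=cv2.resize(z['p'][160:225,190:260],None,fx=8,fy=8,interpolation=cv2.INTER_CUBIC); cv2.imwrite('pics/crop.png',c[...,::-1])
```

```text
259 [0.55333469 0.19752105 0.08921027] 0.09012279612862195 [0.52611739 0.17405004 0.07810006] [0.58335194 0.21769794 0.09657226]
rect ((557.3463745117188, 199.72531127929688), (58.043235778808594, 28.299978256225586), 27.792009353637695)
carb ((554.15673828125, 198.41505432128906), (97.02600860595703, 61.602970123291016), 27.823829650878906)
can [0.538 0.342 0.104] [0.477 0.101 0.026] [0.566 0.373 1.067]
p1 [0.696 0.262 0.082] [0.477 0.101 0.025] [0.741 0.3   1.067]
p2 [0.411 0.239 0.08 ] [0.377 0.101 0.032] [0.477 0.274 1.067]
bowl [0.717 0.101 0.044] [0.477 0.074 0.02 ] [0.743 0.127 1.067]
black [ 0.613 -0.006  0.079] [ 0.477 -0.042  0.054] [0.649 0.101 1.067]
```

View pics/crop.png

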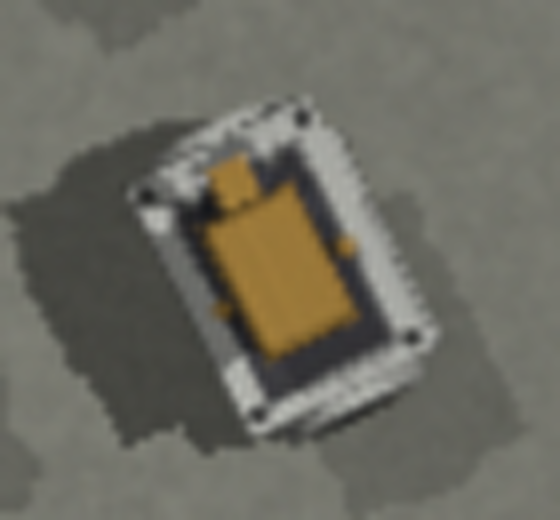

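The crop shows the tongue (pivot end) at crop (235,180) and the float centre at (282,270). Carburettor +x therefore points along world (-0.885,-0.466), and the float middle is near (0.551,0.1965). I'll go above it with the jaws shut and turned to lie across carburettor y.

Call:
{"name": "carry_out", "arguments": {"moves": [{"linear": [3.8,-4.3,0],"twist": 0.09,"grip": 255},{"linear": [7.6,-8.6,0],"twist": 0.18,"grip": 255},{"linear": [11.4,-13,0],"twist": 0.27,"grip": 255},{"linear": [15.2,-17.3,0],"twist": 0.37,"grip": 255},{"linear": [19,-21.6,0],"twist": 0.46,"grip": 255},{"linear": [22.8,-26,0],"twist": 0.55,"grip": 255},{"linear": [26.7,-30.3,0],"twist": 0.65,"grip": 255},{"linear": [30.5,-34.6,0],"twist": 0.743,"grip": 255}]}}

```text
t: 1.1
position: [0.4721, 0.2807, 0.2132]
ee_rot: [[-0.0, -0.884, -0.468], [-0.0, -0.468, 0.884], [-1.0, 0.0, 0.0]]
ft_force: [-0.6, 0.2, 0.2]
opening: 0.0173
```

Call:
{"name": "carry_out", "arguments": {"moves": [{"linear": [3.8,-4.3,0],"twist": 0,"grip": 255},{"linear": [7.6,-8.7,-2],"twist": 0,"grip": 255},{"linear": [7.6,-8.7,-6],"twist": 0,"grip": 255},{"linear": [7.6,-8.7,-9],"twist": 0,"grip": 255},{"linear": [7.6,-8.7,-9],"twist": 0,"grip": 255},{"linear": [7.6,-8.7,-9],"twist": 0,"grip": 255}]}}

```text
t: 1.85
position: [0.548, 0.1956, 0.1247]
ee_rot: [[0.002, -0.885, -0.466], [0.0, -0.466, 0.885], [-1.0, -0.002, -0.001]]
ft_force: [0.5, -0.1, 0.2]
opening: 0.0004
```

Run:
```python
from h import *
s=manip.state(); print(s['t'],s['position'],s['ee_rot'].round(3) if hasattr(s['ee_rot'],'round') else s['ee_rot'],s['ft_force'],s['opening'])
p,d,m=grab('wrist'); cv2.imwrite('pics/w1.png',p[...,::-1]); P=cloud(d,m)
hsv=cv2.cvtColor(p,cv2.COLOR_RGB2HSV)
k=(hsv[...,0]>10)&(hsv[...,0]<28)&(hsv[...,1]>120)&(hsv[...,2]>60)&(abs(P[...,2]-.09)<.006)&(np.hypot(P[...,0]-.55,P[...,1]-.197)<.045)
q=P[k]; print(k.sum(),np.median(q,0),cv2.minAreaRect((q[:,:2]*1000).astype(np.float32)))
```

```text
1.85 [0.54796635 0.19561398 0.12466392] [[ 0.002 -0.885 -0.466]
 [ 0.    -0.466  0.885]
 [-1.    -0.002 -0.001]] [ 0.47791281 -0.05164525  0.18888239] 0.0003999588965408307
1081 [0.5409265  0.19118054 0.08859739] ((542.793212890625, 192.61550903320312), (24.685684204101562, 30.42254638671875), 29.3502254486084)
```

View pics/w1.png

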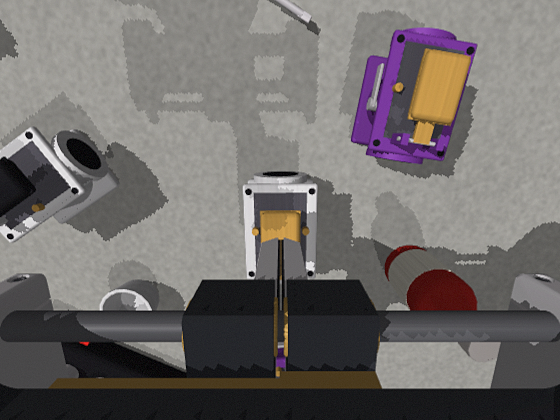

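The wrist view shows the brass float centred under the fingertips, at about (281,225). Its far edge puts the float middle at (0.551,0.197), which agrees with the top view. Tip z is 0.117, so I'll descend gently.

Call:
{"name": "carry_out", "arguments": {"moves": [{"linear": [0,0,-1.5],"twist": 0,"grip": 255},{"linear": [0,0,-2.3],"twist": 0,"grip": 255},{"linear": [0,0,-2.6],"twist": 0,"grip": 255},{"linear": [0,0,-2.8],"twist": 0,"grip": 255},{"linear": [0,0,-2.9],"twist": 0,"grip": 255},{"linear": [0,0,-3.0],"twist": 0,"grip": 255},{"linear": [0,0,-3.1],"twist": 0,"grip": 255},{"linear": [0,0,-3.1],"twist": 0,"grip": 255}]}}

```text
t: 2.9
position: [0.5473, 0.1953, 0.0924]
ee_rot: [[-0.0, -0.885, -0.466], [-0.0, -0.466, 0.885], [-1.0, 0.0, -0.0]]
ft_force: [-2.7, -2.4, 2.3]
opening: 0.0004
```

Call:
{"name": "carry_out", "arguments": {"moves": [{"linear": [0,0,-0.1],"twist": 0,"grip": 255},{"linear": [0,0,-0.2],"twist": 0,"grip": 255},{"linear": [0,0,-0.2],"twist": 0,"grip": 255}]}}

```text
t: 3.28
position: [0.5472, 0.1953, 0.0903]
ee_rot: [[-0.0, -0.885, -0.466], [-0.0, -0.466, 0.885], [-1.0, 0.0, 0.0]]
ft_force: [-3.0, -1.0, 2.7]
opening: 0.0003
```

Call:
{"name": "carry_out", "arguments": {"moves": [{"linear": [0,0,-0.05],"twist": 0,"grip": 255},{"linear": [0,0,-0.05],"twist": 0,"grip": 255}]}}

```text
t: 3.52
position: [0.5473, 0.1953, 0.0899]
ee_rot: [[-0.0, -0.885, -0.466], [-0.0, -0.466, 0.885], [-1.0, 0.0, -0.0]]
ft_force: [-3.1, -1.8, 2.3]
opening: 0.0003
```

Call:
{"name": "carry_out", "arguments": {"moves": [{"linear": [0,0,-0.03],"twist": 0,"grip": 255},{"linear": [0,0,-0.03],"twist": 0,"grip": 255}]}}

```text
t: 3.78
position: [0.5473, 0.1953, 0.0896]
ee_rot: [[-0.0, -0.885, -0.465], [-0.0, -0.465, 0.885], [-1.0, 0.0, 0.0]]
ft_force: [-2.9, -1.2, 2.5]
opening: 0.0005
```

Call:
{"name": "carry_out", "arguments": {"moves": [{"linear": [0,0,-0.03],"twist": 0,"grip": 255},{"linear": [0,0,-0.03],"twist": 0,"grip": 255}]}}

```text
t: 4.03
position: [0.5473, 0.1953, 0.0893]
ee_rot: [[-0.0, -0.885, -0.466], [-0.0, -0.466, 0.885], [-1.0, 0.0, -0.0]]
ft_force: [-2.2, -1.9, 2.3]
opening: 0.0008
```

Call:
{"name": "carry_out", "arguments": {"moves": [{"linear": [0,0,-0.03],"twist": 0,"grip": 255},{"linear": [0,0,-0.03],"twist": 0,"grip": 255}]}}

```text
t: 4.28
position: [0.5474, 0.1954, 0.0892]
ee_rot: [[-0.0, -0.885, -0.466], [-0.0, -0.466, 0.885], [-1.0, 0.0, -0.0]]
ft_force: [-3.5, -1.9, 3.5]
opening: 0.0004
```

Call:
{"name": "carry_out", "arguments": {"moves": [{"linear": [0,0,-0.03],"twist": 0,"grip": 255},{"linear": [0,0,-0.03],"twist": 0,"grip": 255}]}}

```text
t: 4.53
position: [0.5474, 0.1953, 0.0891]
ee_rot: [[0.0, -0.885, -0.466], [-0.0, -0.466, 0.885], [-1.0, -0.0, -0.0]]
ft_force: [-4.4, -1.5, 5.2]
opening: 0.0005
```

Run:
```python
from h import *
p,d,m=grab('wrist'); s=manip.state(); print(s['ft_force'],s['position']); cv2.imwrite('pics/w2.png',cv2.resize(p[150:310,200:360],None,fx=3.5,fy=3.5)[...,::-1]); P=cloud(d,m)
hsv=cv2.cvtColor(p,cv2.COLOR_RGB2HSV)
k=(hsv[...,0]>10)&(hsv[...,0]<28)&(hsv[...,1]>120)&(hsv[...,2]>60)&(P[...,2]>.06)&(P[...,2]<.1)&(np.hypot(P[...,0]-.55,P[...,1]-.197)<.045)
q=P[k]; x=-(q[:,0]-.551)*.885-(q[:,1]-.197)*.466+4
x=(q[:,:2]-[.551,.197])@[-.885,-.466]*1000+4
n=abs((q[:,:2]-[.551,.197])@[.466,-.885])<.013
k2=n&(x>5)&(x<24); c=np.polyfit(x[k2]/1000,q[k2,2],1); print(k2.sum(),c,'tilt',np.arctan(-c[0]))
```

```text
[-4.28899782 -2.05888116  4.17286153] [0.54736381 0.19535233 0.08902586]
648 [-0.35572881  0.08100819] tilt 0.3417692890680519
```

View pics/w2.png

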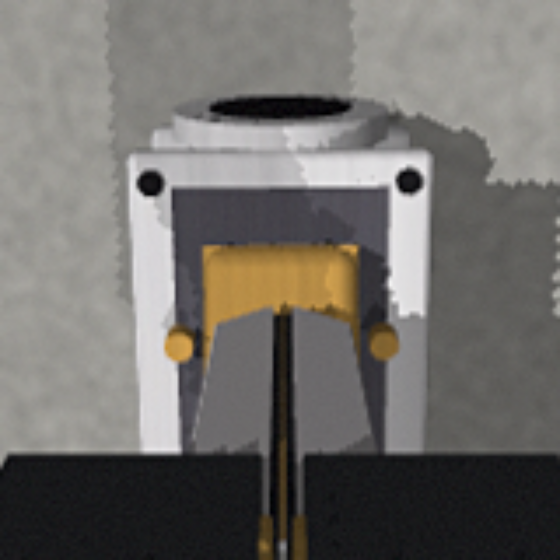

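The float is tilted and pressed under the fingertips. Its surface height matches full travel and the force has risen to about 5 N, so it's on the stop. I'll hold, then release.

Call:
{"name": "carry_out", "arguments": {"moves": [{"linear": [0,0,0],"twist": 0,"grip": 255},{"linear": [0,0,0],"twist": 0,"grip": 255},{"linear": [0,0,0],"twist": 0,"grip": 255},{"linear": [0,0,0],"twist": 0,"grip": 255},{"linear": [0,0,0],"twist": 0,"grip": 255},{"linear": [0,0,0],"twist": 0,"grip": 255},{"linear": [0,0,0],"twist": 0,"grip": 255},{"linear": [0,0,0],"twist": 0,"grip": 255}]}}

```text
t: 5.58
position: [0.5474, 0.1954, 0.089]
ee_rot: [[-0.0, -0.885, -0.465], [-0.0, -0.465, 0.885], [-1.0, 0.0, -0.0]]
ft_force: [-4.0, -1.7, 5.3]
opening: 0.0007
```

Call:
{"name": "carry_out", "arguments": {"moves": [{"linear": [0,0,0],"twist": 0,"grip": 255},{"linear": [0,0,0],"twist": 0,"grip": 255},{"linear": [0,0,0],"twist": 0,"grip": 255},{"linear": [0,0,0],"twist": 0,"grip": 255}]}}

```text
t: 6.08
position: [0.5474, 0.1954, 0.089]
ee_rot: [[-0.0, -0.885, -0.466], [-0.0, -0.466, 0.885], [-1.0, 0.0, -0.0]]
ft_force: [-3.5, -2.5, 4.4]
opening: 0.0
```

Call:
{"name": "carry_out", "arguments": {"moves": [{"linear": [0,0,0.2],"twist": 0,"grip": 255},{"linear": [0,0,0.4],"twist": 0,"grip": 255},{"linear": [0,0,0.7],"twist": 0,"grip": 255},{"linear": [0,0,1.0],"twist": 0,"grip": 255},{"linear": [0,0,1.5],"twist": 0,"grip": 255},{"linear": [0,0,4],"twist": 0,"grip": 255},{"linear": [0,0,8],"twist": 0,"grip": 255},{"linear": [0,0,13],"twist": 0,"grip": 255}]}}

```text
t: 7.08
position: [0.5466, 0.1953, 0.2191]
ee_rot: [[-0.002, -0.885, -0.465], [-0.0, -0.465, 0.885], [-1.0, 0.002, 0.001]]
ft_force: [1.1, 1.0, 0.7]
opening: 0.0003
```

Call:
{"name": "carry_out", "arguments": {"moves": [{"linear": [-2,3,3],"twist": 0,"grip": 255},{"linear": [-5,6,4],"twist": 0,"grip": 255},{"linear": [-8,10,4],"twist": 0,"grip": 255},{"linear": [-12,14,4],"twist": 0,"grip": 255},{"linear": [-12,14,4],"twist": 0,"grip": 255},{"linear": [-12,14,4],"twist": 0,"grip": 255}]}}

```text
t: 7.82
position: [0.4276, 0.3352, 0.2589]
ee_rot: [[0.001, -0.885, -0.466], [-0.0, -0.466, 0.885], [-1.0, -0.0, -0.0]]
ft_force: [-0.2, -1.0, -0.2]
opening: 0.0008
```

Run:
```python
from h import *
o=np.load('top.npz'); o={k:o[k] for k in o.files}
p,d,m=grab('top'); cv2.imwrite('pics/t2.png',p[...,::-1])
for z,pp,dd in((o,o['p'],o['d']),(m,p,d)):
    P=cloud(dd,z); hsv=cv2.cvtColor(pp,cv2.COLOR_RGB2HSV)
    w=np.zeros(dd.shape,bool); w[165:220,200:250]=1
    k=w&(hsv[...,0]>10)&(hsv[...,0]<28)&(hsv[...,1]>120)&(P[...,2]>.05)&(P[...,2]<.12)
    f=P[w&(P[...,2]>.045)&(P[...,2]<.2)]
    print(k.sum(),P[k].mean(0),np.median(P[k][:,2]),cv2.minAreaRect((f[:,:2]*1000).astype(np.float32)))
s=manip.state(); print(s['t'],s['position'],s['ft_force'])
```

```text
279 [0.55313863 0.19809322 0.08831387] 0.08992655793794724 ((554.15673828125, 198.41505432128906), (97.02600860595703, 61.602970123291016), 27.823829650878906)
278 [0.55328263 0.19806133 0.08828536] 0.08977463340087011 ((554.2457885742188, 198.4482421875), (97.23401641845703, 61.58106994628906), 27.733081817626953)
7.875 [0.42797109 0.33479743 0.25881177] [-0.22327071 -0.65039319 -0.59514514]
```

View pics/t2.png

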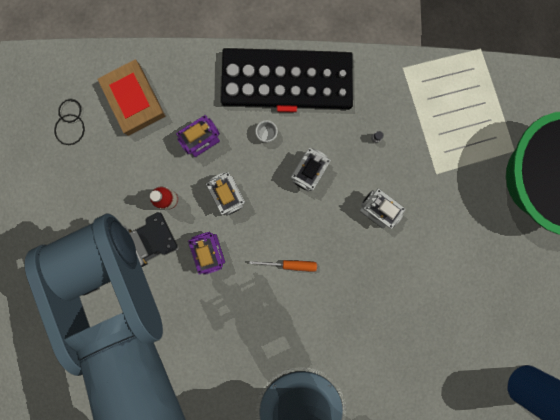

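The carburettor at (225,193) hasn't moved and its float is back up. Everything else is where it was, and the hand is clear.

```bash
python3 -c "
from rig import manip; print(manip.job_done())"
```

```text
the job is handed in; nothing more can be done
None
```

I pressed the brass float down to its stop with the closed fingertips and held it there for about 1.5 s. I then let it spring back up, drew the hand well clear and handed the job in at about 8 s. No verdict was reported.

- **Pressing:** The fingertips went down about 9 mm, to 81 mm above the bench, which is where the geometry puts full travel. The upward force levelled at about 2.5 N, then rose to about 5 N on the stop. There was also about 4 N of sideways force, so the total was around 7 N against the 20 N limit.
- **Tilt check:** The wrist camera's depth gave a float tilt of about 0.34 rad, more than the 0.28 rad maximum. I put that down to depth noise, since the height and the force rise both pointed to the stop.
- **After release:** The float top is back at 90 mm, and the top camera shows its carburettor shifted about 0.1 mm. The other floats, carburettors and bench items look unmoved in the picture; I did not measure them separately.
- **Hand:** It is over 200 mm from the float and touching nothing. The last force readings were within about 1 N of zero.

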